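Press the stuck key out of a cask tap

TASK

The brass cask tap clamped in the drip tray is to be stripped for washing: take the orange-handled wooden drift out of the tool block and push it down through the tap's sloping bore until the red-handled key is driven right out and drops into the blue tray. Then draw the drift back out of the tap and stand it in the empty hole of the tool block again. Leave the key lying in the tray, and do not knock or shift anything else on the table.

Things in the scene. Friction and masses are not known exactly. Their poses are not given: they have to be found in the camera images.
- bore_mouth (a point): Centre of the upper mouth of the tap's bore, about 181 mm above the table. z axis: along the bore, out of the mouth; it leans 35 degrees from vertical, to the robot's side. y axis: level, along the tap's pipes. The bore is straight, 33 mm in diameter, 75 mm long, open at both ends.
- bore_exit (a point): Centre of the bore's lower end, 75 mm from the mouth along its axis; same axes; about 119 mm above the table. A spring-loaded cork lining just above it grips the key (a steady 10 to 18 N slides it); the key comes free and drops out after some 60 mm of travel, with the drift's tip about 70 mm below the mouth.
- tap: Brass cask tap, fixed; origin in the middle of its bore, 150 mm above the table; axes as bore_mouth. Round barrel 51 mm across and 75 mm long; its pipes run along y and are held by two wooden cheeks with dark steel caps (51 to 73 mm to either side, tops 174 mm above the table). 110 mm along -y a 51 mm spout stands up beside the bore, parallel to it.
- key_centre (a point): Middle of the tap's key, a loose part of 0.28 kg, 98 mm long: steel plug 30 mm across, brass collar (40 mm), red T-handle (86 mm, along y) at its lower end. z axis: from the T-handle to the flat plug end. At the start it is seated: its flat upper end lies 10 mm below the mouth, inside the bore.
- tray_floor (a point): Middle of the floor of the blue drip tray under the tap, fixed: 300 mm (x) by 220 mm (y) outside, walls 35 mm high and 5 mm thick, floor 5 mm above the table. x points away from the robot, z up; the tap's centre stands above the point 70 mm from here along -x.
- drift_grip (a point): Middle of the drift's orange handle (29 mm across, 65 mm long), where to grip it. The drift (ejector rod) is loose, 165 mm long, about 0.16 kg; its wooden shank is 22 mm across, 100 mm long. z axis: from tip to handle; the tip lies 132 mm along -z, the handle's top 33 mm along +z. It starts upright in one of the block's holes, its tip 13 mm above the table.
- drift_tip (a point): Centre of the flat lower end of the drift (edge chamfered by 3 mm); same axes as drift_grip.
- block_top (a point): Middle of the top of the tool block: dark wood, 85 mm (x) by 215 mm (y) by 65 mm high, fixed to the table. Three round holes, 28 mm in diameter and 52 mm deep, at y = -70, 0 and +70 mm from here. z points up.
- reamer_mid (a point): Reamer standing in another hole of the block: steel shank, black handle, 125 mm long (top 138 mm above the table); its point 60 mm up. To be left alone.
- scraper_mid (a point): Scraper standing in another hole of the block: dark steel shank, blue handle, 120 mm long (top 133 mm above the table); its point 60 mm up. To be left alone.
- jar_mid (a point): Glass jar with a white lid, 72 mm across, 85 mm high; its centre. To be left alone.
- bottle_a: Green cider bottle, 74 mm across, 283 mm high; origin under its centre. To be left alone.
- bottle_b: Green cider bottle like the other; origin under its centre. To be left alone.
- mallet: Black rubber mallet lying on the table, head 60 mm across, handle 170 mm along -x; origin under the head. To be left alone.
- bung_mid (a point): Wooden barrel bung, 66 mm across, 55 mm high; its centre. To be left alone.
- key: The same key; origin on its axis, 22 mm from key_centre towards the plug end; same axes.
- drift: The same drift; origin at its tip; same axes as drift_grip.
There are look-alikes about, which are no part of the job. There is more than one size of the key; the job needs the middle-sized.

How it is judged (in metres and radians):
On the way, in this order (a step that is already met when the one before it is completed fails the run):
1. the drift's tip is inside the mouth of the tap's bore, with the key still seated (x of drift_tip in the frame of bore_mouth between -0.012 and 0.012 m and y of drift_tip in the frame of bore_mouth between -0.012 and 0.012 m and z of drift_tip in the frame of bore_mouth below -0.002 m and distance of key_centre from where it was at the start of the episode below 0.02 m), for 0.05 s.
2. the key has been driven out of the bore with the drift, whose tip is deep in the bore (x of drift_tip in the frame of bore_mouth between -0.012 and 0.012 m and y of drift_tip in the frame of bore_mouth between -0.012 and 0.012 m and z of drift_tip in the frame of bore_mouth below -0.045 m and z of key_centre in the frame of bore_exit below -0.045 m), for 0.05 s.
At the end, for the whole second after the job is handed in: The key lies at rest in the blue tray (its centre inside the tray walls and less than 40 mm above the tray floor), and the drift stands at rest upright (within 0.2 rad) in a hole of the tool block, its tip at least 35 mm below the block's top (x of key_centre in the frame of tray_floor between -0.148 and 0.148 m and y of key_centre in the frame of tray_floor between -0.108 and 0.108 m and z of key_centre in the frame of tray_floor below 0.04 m and linear speed of each of key, drift below 0.02 m/s and angular speed of key below 0.2 rad/s and angle between drift_tip's own z axis and vertical below 0.2 rad and z of drift_tip in the frame of block_top below -0.035 m and x of drift_tip in the frame of block_top between -0.02 and 0.02 m and y of drift_tip in the frame of block_top between -0.09 and 0.09 m); the robot touches nothing.
It fails at once if another tool in the block is pulled out or shifted (distance of any of reamer_mid, scraper_mid from where it was at the start of the episode above 0.025 m).
It fails at once if a bystander on the table is knocked or shifted by more than 25 mm (distance of any of jar_mid, bottle_a, bottle_b, mallet, bung_mid from where it was at the start of the episode above 0.025 m).
It also fails if it takes over 62 s, if anything falls off the work surface, if the arm or the gripper's body presses on something with over 40 N, if the wrist force passes 120 N, or if a joint passes its speed limit or range.

ROBOT

A 6-joint arm with a two-finger parallel gripper is mounted at the origin on the work surface. World frame = base frame: x ahead of the robot, y to its left, z up, the work surface at z = 0. Lengths are in m, angles in degrees, forces in N, time in s.
With the tool pointing down it reaches from about 0.325 to 0.875 m from the base axis. Payload 4.4 kg.
Tool frame: the origin (TCP) lies between the finger pads; the fingertips stand manip.tip_extent ahead of it and the grasp point (between the pads) lies 8 mm behind it (manip.tip_extent is the distance from the TCP to the fingertips, in m); z points along the fingers, y is the direction in which the jaws open and shut (so a half turn about z gives the same grasp; the last joint's range is limited). The gripper opens to 85 mm and grips with 20 to 120 N. Pads are 22 mm wide; open, the fingers measure 114 mm over their backs; the gripper's body (76 mm by 85 mm) begins 54 mm behind the grasp point. The pads swing forward as they close: fully open they stand 13 mm farther back than shut.
Start: joints at [61.507, 11.837, 88.321, -0, 79.842, -8.623], TCP at [0.195, 0.541, 0.242] pointing down, gripper open.
Joint ranges: [-156.59, 156.59], [-49.26, 127.26], [12.9, 141.05], [-63.56, 243.56], [4.71, 150.69], [-161.64, 161.64]. Speed limits (degrees/s): [159.86, 159.86, 180, 180, 180, 180].

INTERFACE

Orientations are given as [roll, pitch, yaw] about the fixed x, y, z axes, in that order (R = Rz(yaw) Ry(pitch) Rx(roll)).
In Python, from plant import manip, camera, close_job gives the robot as it stands.
- The arm moves only by the tool carry_out, never from a script. Its argument "targets" is a list of rows, each an object with "hand": the gripper's target within -1 to 1 (fully open at 1, half-way at 0, shut at -1); "slide": the shift along the tool's x, y, z normalised to -1 to 1, where 1 is 0.3 m, a list of three; "yaw": the turn about the tool's z normalised to -1 to 1, where 1 is 1.5 rad. A call has 1 to 5 rows; each row is the pose to reach, as a shift and turn from the pose measured when the call began, along the tool's axes at that moment; what a row does not reach only later rows make up. A row lasts 1/10 s, in which the tool goes at most 50 mm and 8.59 degrees, less where a joint would pass 70% of its speed; a pose out of reach is approached as far as the arm can. A call with a number of a shift or a turn outside -1 to 1 is refused whole. A call with a gripper value outside its range is refused whole. The fingers move at their own pace and stop on an object; the grip force is fixed at half the most. Time passes only in rows, so rows that repeat a pose let the fingers close. It gives the time, the measured TCP pose, the force and the opening at its end, in the units of the state.
- manip.sense(): the state, without advancing time (a new reading comes with each control period).
- camera(name): name is "scene" or "side" or "wrist"; returns a dict with "img" (480x640x3 uint8, red, green, blue), "fx", "fy", "cx", "cy" (pixels), "dist_coeffs" ([k1, k2, p1, p2, k3] as OpenCV has them; the pictures are not rectified), "camera_from_world" (4x4, takes a point from world to camera coordinates); the wrist camera has in their place "hand_eye" (4x4, takes a point from camera to tool coordinates, whose origin is the TCP and whose axes are the flange's). Camera axes: x right, y down, z forward; pixel columns grow to the right and rows downward; lengths in m; the calibration is good to about 2 mm. A picture is of the moment at which its call begins: read the wrist's pose just before it. There is no depth.
- close_job(): hands the job in, once; it reports no verdict.
The state is a dict: "time": time; "qpos": joint angles; "joint_velocities": joint speeds; "effort": joint torques, N m; "tool_pos": TCP position; "tool_rot": TCP orientation; "wrist_force": force on the tool from outside, world axes, zero at the start; "ft_torque": the same for the moment, N m; "grip_width": opening from 0.0 (shut) to 1.0 (fully open).
Only numpy, scipy, OpenCV 4.12 (cv2) and the standard library are available. Lean on these libraries where they do the work, as an engineer would, in place of code of your own. Each camera call takes 0.05 s, during which the arm holds its last target. There are 200 camera calls.

## Working session

There is one attempt and no reset: what is moved stays moved. The work goes in short steps, Python scripts to look and compute and a tool call to move; the robot and the scene stay as the last step left them, time stands still between calls to the robot, and variables do not carry over. Pictures are saved under pics/ and viewed, about 8 in all and at most 12, crops included, and the job is handed in when it is done.

Besides the shell and the picture viewer there is one more tool, called after "Call:" as a command line: name --argument value ..., lists and objects as JSON in quotes. carry_out: Moves the arm, as the interface text tells. Its arguments: {"type":"object","properties":{"targets":{"type":"array"}},"required":["targets"]}

```bash
mkdir -p pics; ls
cat > h.py <<'E'
import numpy as np, cv2
from plant import manip, camera, close_job
from scipy.spatial.transform import Rotation as R
def cam(n):
    s=manip.sense(); c=camera(n)
    K=np.array([[c['fx'],0,c['cx']],[0,c['fy'],c['cy']],[0,0,1]]); c['K']=K; c['d']=np.array(c['dist_coeffs'],float)
    if n=='wrist':
        T=np.eye(4); T[:3,:3]=R.from_euler('xyz',s['tool_rot'],degrees=True).as_matrix(); T[:3,3]=s['tool_pos']
        c['wc']=T@np.array(c['hand_eye'])
    else: c['wc']=np.linalg.inv(np.array(c['camera_from_world']))
    return c
def save(c,name): cv2.imwrite('pics/'+name,c['img'][:,:,::-1])
def ray(c,uv):
    p=cv2.undistortPoints(np.array([[uv]],float),c['K'],c['d'])[0,0]
    d=c['wc'][:3,:3]@np.array([p[0],p[1],1]); return c['wc'][:3,3],d/np.linalg.norm(d)
def onz(c,uv,z):
    o,d=ray(c,uv); return o+d*(z-o[2])/d[2]
def tri(c1,u1,c2,u2):
    o1,d1=ray(c1,u1);o2,d2=ray(c2,u2)
    t=np.linalg.lstsq(np.c_[d1,-d2],o2-o1,rcond=None)[0]
    a,b=o1+d1*t[0],o2+d2*t[1]; return (a+b)/2,np.linalg.norm(a-b)
def proj(c,P):
    cw=np.linalg.inv(c['wc']); return cv2.projectPoints(np.atleast_2d(P).astype(float),cv2.Rodrigues(cw[:3,:3])[0],cw[:3,3],c['K'],c['d'])[0][:,0]
E
python3 - <<'E'
from h import *
np.set_printoptions(precision=3,suppress=True)
print(manip.sense(), manip.tip_extent,[a for a in dir(manip) if a[0]!='_'])
for n in('scene','side'):
    c=cam(n); save(c,n+'0.png'); print(n,c['wc'])
E
```

```text
pics
{'time': 0.0, 'qpos': array([61.506, 11.884, 88.406,  0.   , 79.841, -8.624]), 'joint_velocities': array([ 0.072,  0.055,  0.128,  0.063,  0.086, -0.008]), 'effort': array([ -0.001, -38.304, -29.159,  -0.   ,   0.011,   0.   ]), 'tool_pos': array([0.195, 0.54 , 0.241]), 'tool_rot': array([-179.871,   -0.02 ,  160.13 ]), 'wrist_force': array([ 0.414, -0.124,  1.207]), 'ft_torque': array([ 0.028, -0.036, -0.011]), 'grip_width': 1.0029634482456637} 0.011 ['MotionError', 'sense', 'tip_extent']
scene [[-0.494  0.524 -0.694  1.407]
 [ 0.869  0.295 -0.397  0.508]
 [-0.003 -0.799 -0.601  0.917]
 [ 0.     0.     0.     1.   ]]
side [[ 0.897 -0.317  0.31   0.035]
 [-0.443 -0.636  0.632 -0.907]
 [-0.003 -0.703 -0.711  1.171]
 [ 0.     0.     0.     1.   ]]
```

View pics/scene0.png

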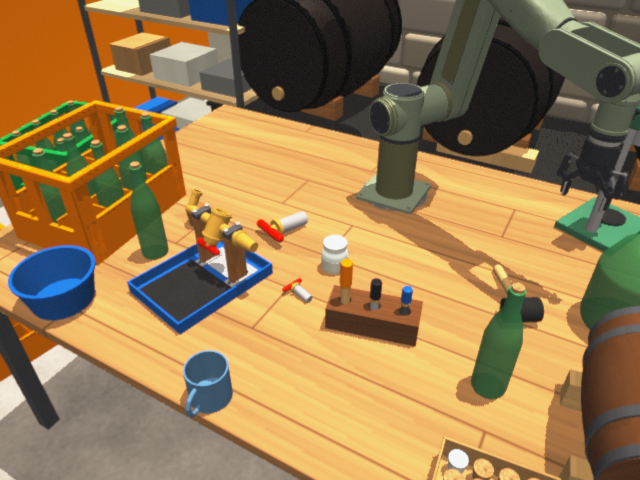

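View pics/side0.png

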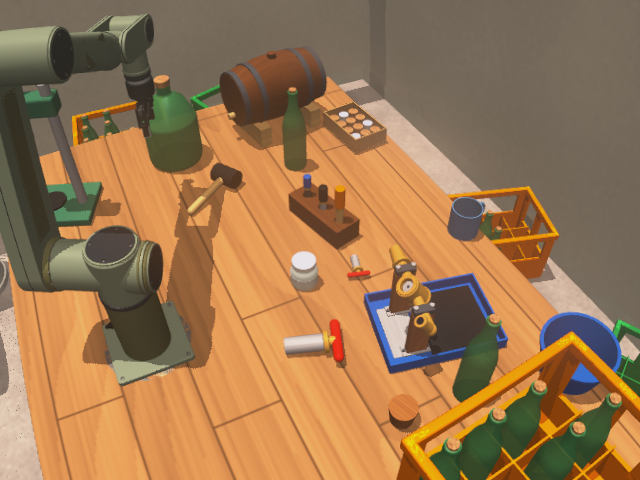

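```bash
python3 - <<'E'
import cv2,numpy as np
s=cv2.imread('pics/scene0.png');d=cv2.imread('pics/side0.png')
def cr(i,x,y,w=133,h=100): return cv2.resize(i[y:y+h,x:x+w],(400,300),interpolation=cv2.INTER_CUBIC)
o=np.vstack([np.hstack([cr(s,165,175),cr(d,345,235)]),np.hstack([cr(s,305,245),cr(d,270,165)])])
cv2.imwrite('pics/c1.png',o)
E
python3 - <<'E'
from h import *
np.set_printoptions(precision=4,suppress=True)
cs={n:cam(n) for n in('scene','side')}
def blobs(c,lo,hi,mn=15):
    h=cv2.cvtColor(c['img'],cv2.COLOR_RGB2HSV); m=cv2.inRange(h,lo,hi)
    n,l,st,ce=cv2.connectedComponentsWithStats(m); return [(ce[i].round(1),st[i]) for i in range(1,n) if st[i,4]>mn]
for n,c in cs.items():
    print(n,'blue'); 
    for b in blobs(c,(105,150,60),(125,255,255),60): print(b)
    print('orange')
    for b in blobs(c,(10,220,150),(20,255,255),60): print(b)
    h=cv2.cvtColor(c['img'],cv2.COLOR_RGB2HSV)
    print(h[275,345] if n=='scene' else h[195,340])
E
```

```text
scene blue
(array([209. ,  10.6]), array([189,   0,  39,  25, 807], dtype=int32))
(array([241.1,   6.5]), array([235,   0,  19,  22, 180], dtype=int32))
(array([156.5, 104.4]), array([136,  97,  40,  15, 326], dtype=int32))
(array([195.3, 286.3]), array([ 128,  245,  144,   88, 2605], dtype=int32))
(array([ 54.8, 281. ]), array([   8,  246,   87,   73, 4804], dtype=int32))
(array([214.5, 272.5]), array([203, 265,  24,  17, 121], dtype=int32))
(array([406.4, 294.6]), array([402, 287,  10,  17, 133], dtype=int32))
orange
(array([42. , 59.7]), array([    0,     0,   103,   138, 10310], dtype=int32))
(array([109.4,  33. ]), array([  89,   12,   48,   56, 1356], dtype=int32))
(array([176.3,  33. ]), array([142,  21,  66,  25, 828], dtype=int32))
(array([125.8,  92.3]), array([105,  76,  45,  32, 953], dtype=int32))
(array([168.7,  94.1]), array([155,  88,  31,  12, 175], dtype=int32))
(array([ 73.1, 128. ]), array([   0,  103,  117,   57, 1296], dtype=int32))
(array([133.8, 121. ]), array([125, 110,  18,  27, 239], dtype=int32))
(array([157.3, 119.2]), array([151, 115,  16,  10,  76], dty
[... 861 characters left out ...]
y([108, 102,  28,   8,  71], dtype=int32))
(array([ 75.1, 129.5]), array([ 72, 115,   9,  31, 118], dtype=int32))
(array([512.3, 200. ]), array([449, 188, 106,  45, 354], dtype=int32))
(array([520.3, 235.5]), array([492, 217,  67,  27, 359], dtype=int32))
(array([523.3, 256.9]), array([510, 245,  30,  18,  90], dtype=int32))
(array([518.8, 390. ]), array([ 401,  332,  239,  148, 2553], dtype=int32))
(array([514.1, 398.5]), array([498, 386,  32,  24, 154], dtype=int32))
(array([541. , 435.5]), array([486, 393,  97,  87, 837], dtype=int32))
(array([473.5, 425.5]), array([453, 414,  35,  26, 138], dtype=int32))
(array([600.8, 464.4]), array([572, 441,  61,  39, 517], dtype=int32))
[ 13 212 149]
```

View pics/c1.png

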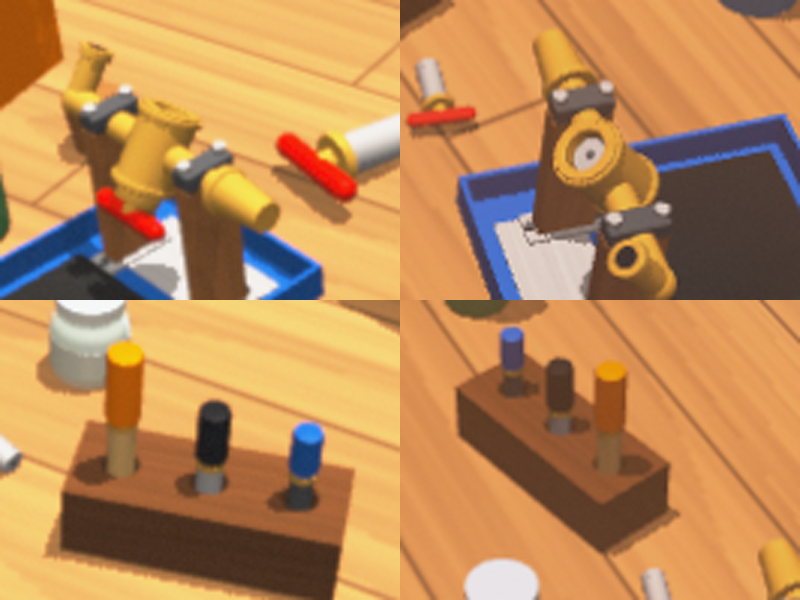

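Run:
```python
from h import *
np.set_printoptions(precision=4,suppress=True)
a=cam('scene');b=cam('side')
k=3.0075
S=lambda x,y:(165+x/k,175+y/3-.3); D=lambda x,y:(345+(x-400)/k,235+y/3-.3)
S2=lambda x,y:(305+x/k,245+(y-300)/3-.3); D2=lambda x,y:(270+(x-400)/k,165+(y-300)/3-.3)
for nm,p,q in [('drifttop',S2(125,353),D2(611,371)),('mouth',S(171,112),D(588,153)),('spouttop',S(95,47),D(550,37)),('pipeend',S(266,216),D(627,258)),
 ('reamer',S2(214,408),D2(559,367)),('scraper',S2(307,430),D2(512,334)),('block near drift far x',S2(92,424),D2(668,465))]:
    print(nm,tri(a,p,b,q), onz(a,p,0.181),onz(b,q,.181))
print('block top corners z .065, scene')
for p in [(92,424),(353,470),(336,546),(62,492)]: print(onz(a,S2(*p),.065))
print('side');
for p in [(668,465),(605,502),(457,388),(524,345)]: print(onz(b,D2(*p),.065))
# tray rim: blue mask hull
for n,c,l in (('scene',a,None),('side',b,None)):
    h=cv2.cvtColor(c['img'],cv2.COLOR_RGB2HSV); m=cv2.inRange(h,(103,120,50),(125,255,255))
    x0,y0,x1,y1=(120,225,285,335) if n=='scene' else (355,265,512,375)
    mm=np.zeros_like(m); mm[y0:y1,x0:x1]=m[y0:y1,x0:x1]
    hull=cv2.convexHull(cv2.findNonZero(mm)); ap=cv2.approxPolyDP(hull,5,True)[:,0]
    for p in ap: print(n,p,onz(c,p,.035)[:2],onz(c,p,0)[:2])
```

```text
drifttop (array([0.5965, 0.1223, 0.1751]), np.float64(0.002531565789352803)) [0.6017 0.1261 0.181 ] [0.5937 0.1149 0.181 ]
mouth (array([ 0.5748, -0.2437,  0.1761]), np.float64(0.004501688536075742)) [ 0.5785 -0.2374  0.181 ] [ 0.5736 -0.2486  0.181 ]
spouttop (array([ 0.5923, -0.2339,  0.2666]), np.float64(0.09143132606184609)) [ 0.529  -0.3605  0.181 ] [ 0.6108 -0.1331  0.181 ]
pipeend (array([ 0.5738, -0.2265,  0.0568]), np.float64(0.11856370342715349)) [ 0.6563 -0.0859  0.181 ] [ 0.5467 -0.3439  0.181 ]
reamer (array([0.5785, 0.1891, 0.1359]), np.float64(0.0023732550933616087)) [0.6253 0.2082 0.181 ] [0.5553 0.1401 0.181 ]
scraper (array([0.5627, 0.2571, 0.1314]), np.float64(0.0026676777193009277)) [0.6147 0.2737 0.181 ] [0.538  0.2001 0.181 ]
block near drift far x (array([0.6172, 0.0861, 0.0948]), np.float64(0.042859667840404674)) [0.6822 0.1412 0.181 ] [ 0.5802 -0.0125  0.181 ]
block top corners z .065, scene
[0.5679 0.0833 0.065 ]
[0.5154 0.2849 0.065 ]
[0.5979 0.3023 0.065 ]
[0.6476 0.0995 0.065 ]
side
[0.6441 0.0924 0.065 ]
[0.5694 0.0751 0.065 ]
[0.5138 0.2788 0.065 ]
[0.6002 0.3088 0.065 ]
scene [271 270] [ 0.5661 -0.107 ] [ 0.5328 -0.1314]
scene [181 332] [ 0.8479 -0.1652] [ 0.8257 -0.192 ]
scene [128 283] [ 0.7861 -0.3944] [ 0.7615 -0.4302]
scene [195 245] [ 0.5804 -0.3494] [ 0.5476 -0.3835]
scene [219 242] [ 0.5369 -0.3   ] [ 0.5024 -0.3321]
scene [256 254] [ 0.5304 -0.1793] [ 0.4956 -0.2066]
side [507 339] [ 0.78   -0.4046] [ 0.803  -0.3891]
side [390 365] [ 0.4907 -0.3357] [ 0.5047 -0.3181]
side [365 294] [ 0.5419 -0.1261] [ 0.5575 -0.1021]
side [472 273] [ 0.8299 -0.1922] [ 0.8544 -0.1702]
```

```bash
cat >> h.py <<'E'
def go(P,yaw=167.,s=None):
    s=s or manip.sense(); Rm=R.from_euler('xyz',s['tool_rot'],degrees=True).as_matrix()
    d=Rm.T@(np.array(P)-s['tool_pos'])/.3
    dy=(yaw-s['tool_rot'][2]+90)%180-90
    print('t',s['time'],'tcp',s['tool_pos'].round(4),s['tool_rot'].round(2),'F',np.round(s['wrist_force'],1),'g',round(s['grip_width'],3)); print('slide',d.round(4),'yaw',round(-dy/85.94,4),'dist',np.linalg.norm(d)*.3)
E
python3 - <<'E'
from h import *
np.set_printoptions(precision=4,suppress=True)
a=cam('scene');b=cam('side')
print('bottleA',onz(a,(515,290),.283),onz(b,(293,91),.283),onz(b,(295,163),0))
print('bottleB',onz(a,(133,167),.283),onz(b,(493,321),.283))
print('jar',onz(a,(336,243),.085),onz(b,(304,260),.085))
k=3.0075
S=lambda x,y:(165+x/k,175+y/3-.3); D=lambda x,y:(345+(x-400)/k,235+y/3-.3)
print('spout',tri(a,S(97,47),b,D(625,259)),'pipe',tri(a,S(266,216),b,D(550,40)))
go((.597,.122,.30));
E
```

```text
bottleA [0.635  0.4757 0.283 ] [0.6182 0.4635 0.283 ] [0.623  0.4819 0.    ]
bottleB [ 0.6424 -0.4494  0.283 ] [ 0.6194 -0.4677  0.283 ]
jar [0.4392 0.016  0.085 ] [0.435  0.0062 0.085 ]
spout (array([ 0.5397, -0.3487,  0.1902]), np.float64(0.0015090533158474125)) pipe (array([ 0.6261, -0.1113,  0.1505]), np.float64(0.00220278272163684))
t 0.4 tcp [0.1954 0.5407 0.2421] [-179.98   -0.    160.13] F [ 0.2  0.2 -0.1] g 0.998
slide [-1.7333 -0.8576 -0.1928] yaw -0.0799 dist 0.5830403033379996
```

Call:
carry_out --targets '[{"hand":0,"slide":[-0.14,-0.07,-0.05],"yaw":0},{"hand":0,"slide":[-0.29,-0.14,-0.1],"yaw":0},{"hand":0,"slide":[-0.44,-0.21,-0.15],"yaw":0},{"hand":0,"slide":[-0.58,-0.28,-0.19],"yaw":0},{"hand":0,"slide":[-0.72,-0.35,-0.19],"yaw":0}]'

```text
time: 0.9
tool_pos: [0.3648, 0.3679, 0.3017]
tool_rot: [179.8, 0.2, 160.2]
wrist_force: [1.6, 0.7, 0.4]
grip_width: 0.498
```

Call:
carry_out --targets '[{"hand":0,"slide":[-0.14,-0.07,0],"yaw":0},{"hand":0,"slide":[-0.29,-0.14,0],"yaw":0},{"hand":0,"slide":[-0.44,-0.21,0],"yaw":0},{"hand":0,"slide":[-0.58,-0.28,0],"yaw":0},{"hand":0,"slide":[-0.72,-0.35,0],"yaw":0}]'

```text
time: 1.4
tool_pos: [0.5336, 0.1942, 0.3022]
tool_rot: [179.7, 0.2, 160.1]
wrist_force: [0.4, 0.3, -0.1]
grip_width: 0.499
```

```bash
python3 -c "
from h import *
go((.56,.122,.30))"
```

```text
t 1.4 tcp [0.5336 0.1942 0.3022] [179.75   0.19 160.14] F [ 0.4  0.3 -0.1] g 0.499
slide [-0.1646 -0.1963  0.0069] yaw -0.0798 dist 0.07687870799509285
```

Call:
carry_out --targets '[{"hand":0,"slide":[-0.14,-0.08,0],"yaw":-0.08},{"hand":0,"slide":[-0.28,-0.155,0.02],"yaw":-0.08},{"hand":0,"slide":[-0.28,-0.155,0.02],"yaw":-0.08}]'

```text
time: 1.7
tool_pos: [0.5996, 0.1166, 0.2947]
tool_rot: [179.9, 0.2, 166.6]
wrist_force: [-0.7, 1.0, 0.4]
grip_width: 0.503
```

```bash
python3 -c "
from h import *
np.set_printoptions(precision=4,suppress=True)
c=cam('wrist'); save(c,'w1.png'); print(c['wc']); print(proj(c,[[.597,.122,.178],[.579,.189,.138],[.563,.257,.133]]))
go((.597,.122,.30))"
```

```text
[[ 0.2302  0.9176  0.324   0.5161]
 [ 0.9731 -0.2177 -0.0748  0.1364]
 [ 0.0018  0.3325 -0.9431  0.4253]
 [ 0.      0.      0.      1.    ]]
[[324.9788 231.7893]
 [413.9823 167.265 ]
 [507.9128 120.1708]]
t 1.75 tcp [0.5979 0.1191 0.295 ] [179.81   0.11 166.74] F [-0.5  1.2 -0.6] g 0.499
slide [ 0.0052  0.0086 -0.0168] yaw -0.003 dist 0.005872791563326054
```

View pics/w1.png

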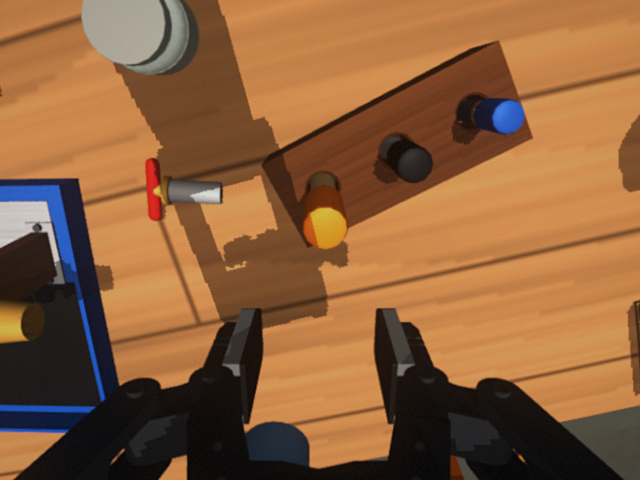

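Call:
carry_out --targets '[{"hand":0,"slide":[0.0085,0.008,0.1],"yaw":0},{"hand":0,"slide":[0.0085,0.008,0.2],"yaw":0},{"hand":0,"slide":[0.0085,0.008,0.3],"yaw":0},{"hand":0,"slide":[0.0085,0.008,0.38],"yaw":0},{"hand":0,"slide":[0.0085,0.008,0.38],"yaw":0}]'

```text
time: 2.25
tool_pos: [0.5923, 0.1234, 0.1766]
tool_rot: [179.9, -0.4, 166.8]
wrist_force: [-2.0, 0.2, -0.3]
grip_width: 0.502
```

```bash
python3 -c "
from h import *
go((.596,.122,.137))"
```

```text
t 2.25 tcp [0.5923 0.1234 0.1766] [179.94  -0.41 166.82] F [-2.   0.2 -0.3] g 0.502
slide [-0.014  -0.0019  0.1318] yaw -0.0021 dist 0.039764441399278386
```

Call:
carry_out --targets '[{"hand":0,"slide":[-0.01,0,0.07],"yaw":0},{"hand":0,"slide":[-0.013,0,0.132],"yaw":0},{"hand":0,"slide":[-0.013,0,0.132],"yaw":0},{"hand":-1,"slide":[-0.013,0,0.132],"yaw":0},{"hand":-1,"slide":[-0.013,0,0.132],"yaw":0}]'

```text
time: 2.75
tool_pos: [0.5969, 0.123, 0.139]
tool_rot: [179.9, -0.2, 166.8]
wrist_force: [-0.2, 0.7, -1.3]
grip_width: 0.327
```

Call:
carry_out --targets '[{"hand":-1,"slide":[0,0,0],"yaw":0},{"hand":-1,"slide":[0,0,0],"yaw":0},{"hand":-1,"slide":[0,0,0],"yaw":0}]'

```text
time: 3.05
tool_pos: [0.5972, 0.1231, 0.1397]
tool_rot: [179.9, -0.2, 166.8]
wrist_force: [-0.0, -0.5, -2.1]
grip_width: 0.328
```

Call:
carry_out --targets '[{"hand":-1,"slide":[0,0,-0.05],"yaw":0},{"hand":-1,"slide":[0,0,-0.1],"yaw":0},{"hand":-1,"slide":[0,0,-0.13],"yaw":0},{"hand":-1,"slide":[0,0,-0.13],"yaw":0}]'

```text
time: 3.45
tool_pos: [0.5986, 0.123, 0.1817]
tool_rot: [179.8, 0.0, 166.8]
wrist_force: [-0.5, -1.2, -1.2]
grip_width: 0.328
```

Call:
carry_out --targets '[{"hand":-1,"slide":[0.03,0,0],"yaw":0},{"hand":-1,"slide":[0.06,0,0.0],"yaw":0},{"hand":-1,"slide":[0.09,0,0.005],"yaw":0},{"hand":-1,"slide":[0.12,0,0.01],"yaw":0},{"hand":-1,"slide":[0.12,0,0.01],"yaw":0}]'

```text
time: 3.95
tool_pos: [0.5627, 0.1313, 0.1791]
tool_rot: [179.8, 0.1, 166.9]
wrist_force: [2.2, -2.7, 1.2]
grip_width: 0.322
```

Call:
carry_out --targets '[{"hand":-1,"slide":[0.03,0,0.0],"yaw":0},{"hand":-1,"slide":[0.06,0,0.0],"yaw":0},{"hand":-1,"slide":[0.08,0,0.0],"yaw":0},{"hand":-1,"slide":[0.08,0,0.0],"yaw":0}]'

```text
time: 4.35
tool_pos: [0.5386, 0.1368, 0.1787]
tool_rot: [179.9, 0.0, 166.9]
wrist_force: [2.6, -3.2, -1.1]
grip_width: 0.324
```

Call:
carry_out --targets '[{"hand":-1,"slide":[0,0,-0.1],"yaw":0},{"hand":-1,"slide":[0,0,-0.2],"yaw":0},{"hand":-1,"slide":[0,0,-0.3],"yaw":0},{"hand":-1,"slide":[0,0,-0.42],"yaw":0},{"hand":-1,"slide":[0,0,-0.42],"yaw":0}]'

```text
time: 4.85
tool_pos: [0.5398, 0.1378, 0.3099]
tool_rot: [179.6, 0.3, 166.9]
wrist_force: [0.6, -0.2, -1.3]
grip_width: 0.325
```

```bash
python3 -c "
from h import *
np.set_printoptions(precision=4,suppress=True)
a=cam('scene');b=cam('side'); w=cam('wrist'); save(w,'w2.png')
s=manip.sense(); g=s['tool_pos']+[0,0,.008]
pa=proj(a,g)[0].astype(int);pb=proj(b,g)[0].astype(int);print(pa,pb)
f=lambda c,p:cv2.resize(c['img'][max(p[1]-50,0):p[1]+100,max(p[0]-75,0):p[0]+75],(400,400),interpolation=cv2.INTER_CUBIC)
o=np.hstack([f(a,pa),f(b,pb)]); cv2.imwrite('pics/c2.png',o[:,:,::-1])
go((.50,-.2,.4))"
```

```text
[366 200] [316 149]
t 5.0 tcp [0.5368 0.137  0.3028] [179.88  -0.26 166.92] F [-0.2  0.2 -1.4] g 0.327
slide [-0.1335 -1.1213 -0.3271] yaw -0.001 dist 0.3526873580617396
```

View pics/c2.png

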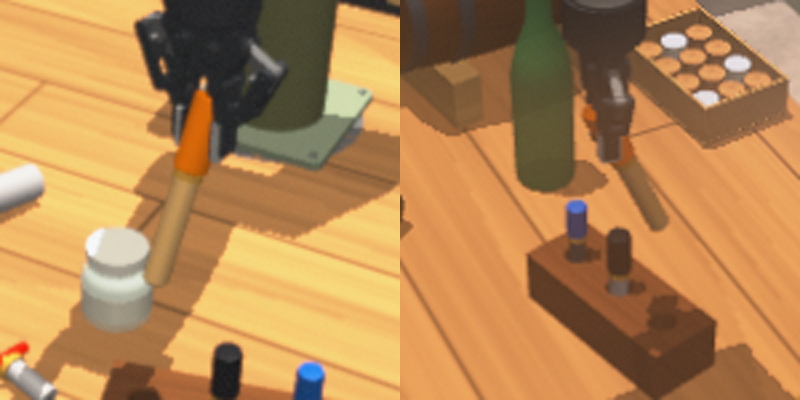

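```bash
python3 -c "
from h import *
np.set_printoptions(precision=4,suppress=True)
a=cam('scene');b=cam('side')
s=manip.sense(); g=s['tool_pos']+[0,0,.008]
P,e=tri(a,(349.1,254),b,(336.3,183)); v=P-g; print(P,e,v,np.linalg.norm(v),np.degrees(np.arctan2(v@[.974,-.228,0],-v[2])), v@[.228,.974,0])
go((.5368,-.1,.34))"
```

```text
[0.5874 0.1248 0.1943] 0.0003817141397105821 [ 0.0507 -0.012  -0.1156] 0.1267789933808046 24.28342558968227 -7.424004136657993e-05
t 5.1 tcp [0.5366 0.1367 0.3018] [179.93  -0.31 166.91] F [ 0.1  0.1 -3.2] g 0.326
slide [-0.1786 -0.7683 -0.1292] yaw -0.0011 dist 0.23979608172917383
```

View pics/w2.png

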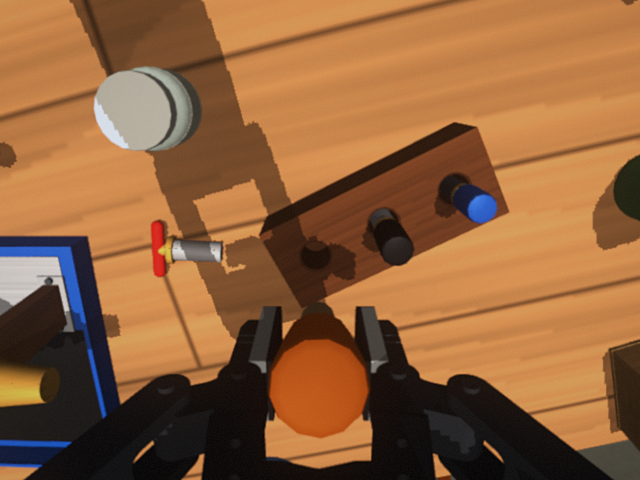

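Call:
carry_out --targets '[{"hand":-1,"slide":[-0.06,-0.11,-0.1],"yaw":0},{"hand":-1,"slide":[-0.12,-0.23,-0.193],"yaw":0},{"hand":-1,"slide":[-0.2,-0.36,-0.193],"yaw":0},{"hand":-1,"slide":[-0.27,-0.5,-0.193],"yaw":0},{"hand":-1,"slide":[-0.34,-0.64,-0.193],"yaw":0}]'

```text
time: 5.6
tool_pos: [0.5922, -0.0747, 0.3568]
tool_rot: [179.9, -0.5, 166.9]
wrist_force: [1.5, 0.9, -1.7]
grip_width: 0.326
```

Call:
carry_out --targets '[{"hand":-1,"slide":[-0.08,-0.14,0],"yaw":0},{"hand":-1,"slide":[-0.16,-0.29,0],"yaw":0},{"hand":-1,"slide":[-0.16,-0.29,0],"yaw":0},{"hand":-1,"slide":[-0.16,-0.29,0],"yaw":0}]'

```text
time: 6.0
tool_pos: [0.6184, -0.1712, 0.353]
tool_rot: [179.8, -0.9, 166.8]
wrist_force: [0.5, 1.2, -1.9]
grip_width: 0.324
```

```bash
python3 -c "
from h import *
np.set_printoptions(precision=4,suppress=True)
c=cam('wrist'); save(c,'w3.png'); m=np.array([.573,-.244,.181]); a=np.array([-.974*.574,.225*.574,.819])
print(proj(c,[m,m-.075*a,m+.02*a]),c['K'][0,0])
go((.55,-.2,.4))"
```

```text
[[204.7027 180.6646]
 [225.9304 215.9314]
 [197.2863 168.3186]] 423.9709025442592
t 6.05 tcp [ 0.6186 -0.1699  0.3539] [179.77  -0.81 166.91] F [-0.2 -0.3 -2.2] g 0.325
slide [ 0.202  -0.149  -0.1515] yaw -0.0011 dist 0.08796599170926118
```

View pics/w3.png

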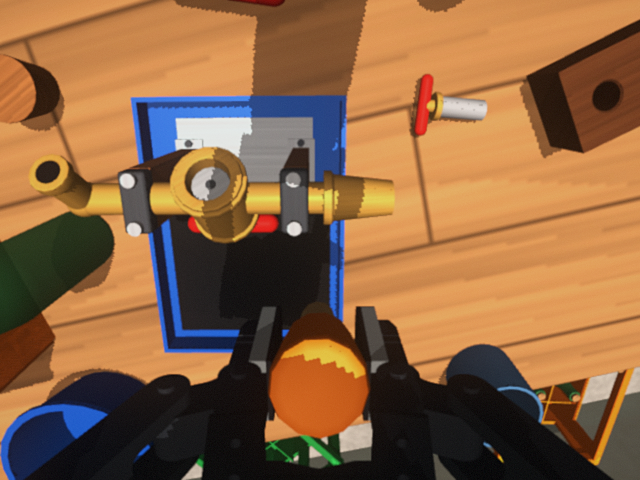

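```bash
python3 -c "
from h import *
np.set_printoptions(precision=4,suppress=True)
c=cam('wrist'); im=c['img']; h=cv2.cvtColor(im,cv2.COLOR_RGB2HSV)
m=cv2.inRange(h,(0,0,70),(179,70,255)); mm=np.zeros_like(m); mm[155:215,175:240]=m[155:215,175:240]
n,l,st,ce=cv2.connectedComponentsWithStats(mm); print([(ce[i].round(1),st[i]) for i in range(1,n) if st[i,4]>20])
cn=max(cv2.findContours(mm,0,1)[0],key=cv2.contourArea); e=cv2.fitEllipse(cv2.convexHull(cn)); print(e)
P=onz(c,e[0],.181-.0082); print('plug end',P,'mouth',P+.01*np.array([-.559,.129,.819]))
cv2.imwrite('pics/c3.png',cv2.resize(im[140:250,20:400],(800,232),interpolation=cv2.INTER_CUBIC)[:,:,::-1])
"
```

```text
[(array([207.8, 182.7]), array([189, 166,  39,  34, 966], dtype=int32))]
((207.7776336669922, 182.7855682373047), (31.293779373168945, 39.76740646362305), 65.56553649902344)
plug end [ 0.5766 -0.2438  0.1728] mouth [ 0.571  -0.2425  0.181 ]
```

View pics/c3.png

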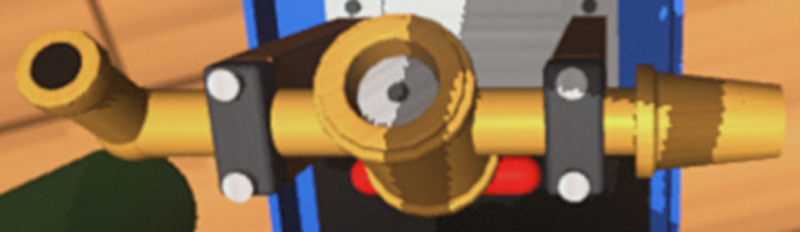

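Call:
carry_out --targets '[{"hand":-1,"slide":[0.11,-0.09,0],"yaw":0},{"hand":-1,"slide":[0.22,-0.18,0],"yaw":0},{"hand":-1,"slide":[0.313,-0.267,0.04],"yaw":0},{"hand":-1,"slide":[0.313,-0.267,0.1],"yaw":0},{"hand":-1,"slide":[0.313,-0.267,0.13],"yaw":0}]'

```text
time: 6.6
tool_pos: [0.5075, -0.2239, 0.3155]
tool_rot: [179.7, -0.8, 167.0]
wrist_force: [-0.6, -0.5, -2.0]
grip_width: 0.325
```

```bash
python3 -c "
from h import *
np.set_printoptions(precision=4,suppress=True)
go((.5088,-.2267,.3088))
a=cam('scene');b=cam('side');print(proj(a,(.5725,-.2415,.181)),proj(b,(.5725,-.2415,.181)))
f=lambda c,x,y:cv2.resize(c['img'][y:y+100,x:x+100],(400,400),interpolation=cv2.INTER_CUBIC)
o=np.hstack([f(a,180,140),f(b,350,200)]); cv2.imwrite('pics/c4.png',o[:,:,::-1])
"
```

```text
t 6.6 tcp [ 0.5075 -0.2239  0.3155] [179.72  -0.82 167.04] F [-0.6 -0.5 -2. ] g 0.325
slide [-0.0066 -0.0081  0.0221] yaw 0.0004 dist 0.007347740682661877
[[222.0096 210.4316]] [[405.401 283.71 ]]
```

View pics/c4.png

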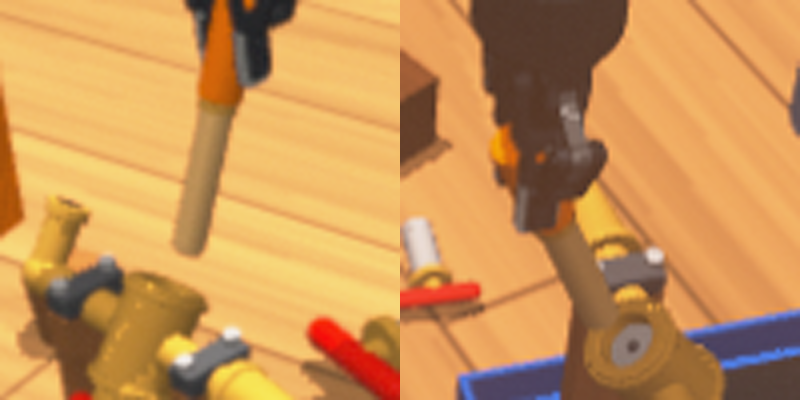

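```bash
python3 -c "
from h import *
np.set_printoptions(precision=4,suppress=True)
a=cam('scene');b=cam('side'); s=manip.sense(); g=s['tool_pos']+[0,0,.008]
T,e=tri(a,(226.9,201.8),b,(399.9,279.3)); M,e2=tri(a,(222.3,211.8),b,(407.8,286))
U=np.array([-.974,.2265,0]);Y=np.array([.2265,.974,0])
f=lambda v:np.array([v@U,v@Y,v[2]])
print(T,e,M,e2); print('tip-grasp',f(T-g),np.linalg.norm(T-g)); print('tip-mouth',f(T-M),'vs my M',f(T-[.5725,-.2415,.181]))
"
```

```text
[ 0.5574 -0.2367  0.1996] 0.0024893071403891045 [ 0.5742 -0.244   0.1762] 0.006528736126511837
tip-grasp [-0.0495 -0.0009 -0.1253] 0.13467891121402142
tip-mouth [0.018  0.0033 0.0235] vs my M [0.0158 0.0013 0.0186]
```

Call:
carry_out --targets '[{"hand":-1,"slide":[-0.025,-0.007,0.03],"yaw":0},{"hand":-1,"slide":[-0.04,-0.007,0.05],"yaw":0},{"hand":-1,"slide":[-0.055,-0.007,0.068],"yaw":0},{"hand":-1,"slide":[-0.068,-0.007,0.084],"yaw":0},{"hand":-1,"slide":[-0.068,-0.007,0.084],"yaw":0}]'

```text
time: 7.3
tool_pos: [0.5285, -0.231, 0.2908]
tool_rot: [179.8, -0.8, 167.1]
wrist_force: [-1.2, -0.2, -0.2]
grip_width: 0.324
```

```bash
python3 -c "
from h import *
np.set_printoptions(precision=4,suppress=True)
go((.5088,-.2267,.2808))
a=cam('scene');b=cam('side')
f=lambda c,x,y:cv2.resize(c['img'][y:y+100,x:x+100],(400,400),interpolation=cv2.INTER_CUBIC)
o=np.hstack([f(a,180,140),f(b,350,220)]); cv2.imwrite('pics/c5.png',o[:,:,::-1])
"
```

```text
t 7.3 tcp [ 0.5285 -0.231   0.2908] [179.77  -0.83 167.11] F [-1.2 -0.2 -0.2] g 0.324
slide [ 0.0668 -0.0009  0.0344] yaw 0.0013 dist 0.022549907901367055
```

View pics/c5.png

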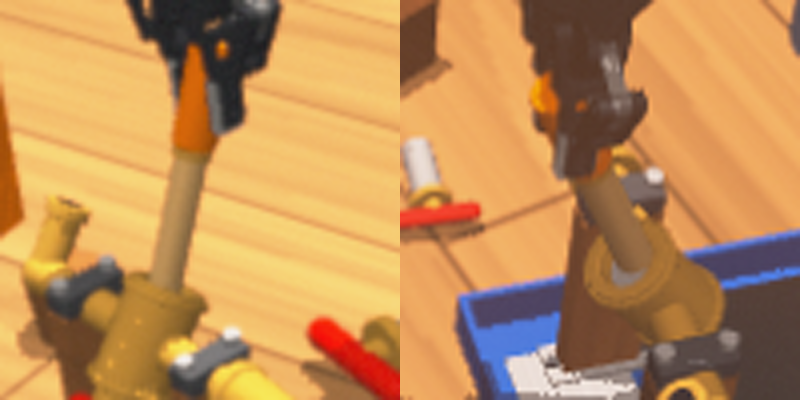

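Call:
carry_out --targets '[{"hand":-1,"slide":[0.025,0,0.01],"yaw":0},{"hand":-1,"slide":[0.05,0,0.025],"yaw":0},{"hand":-1,"slide":[0.075,0,0.04],"yaw":0},{"hand":-1,"slide":[0.095,0,0.052],"yaw":0},{"hand":-1,"slide":[0.095,0,0.052],"yaw":0}]'

```text
time: 7.9
tool_pos: [0.5006, -0.2249, 0.2766]
tool_rot: [179.8, -0.6, 167.1]
wrist_force: [2.8, -0.7, 3.0]
grip_width: 0.323
```

```bash
cat >> h.py <<'E'
def bore():
    s=manip.sense(); v=s['tool_pos']+[0,0,.008]-np.array([.5725,-.2415,.181]); u=v@[-.974,.2265,0]
    print('grasp rel bore: x',round(u*.819-v[2]*.5736,4),'y',round(v@[.2265,.974,0],4),'along',round(u*.5736+v[2]*.819,4),'tip depth if aligned',round(.1347-(u*.5736+v[2]*.819),4),'F',np.round(s['wrist_force'],1))
E
python3 -c "
from h import *
bore()"
```

```text
grasp rel bore: x 0.001 y -0.0001 along 0.1272 tip depth if aligned 0.0075 F [ 2.8 -0.7  3. ]
```

Call:
carry_out --targets '[{"hand":-1,"slide":[-0.008,0,0.011],"yaw":0},{"hand":-1,"slide":[-0.016,0,0.022],"yaw":0},{"hand":-1,"slide":[-0.024,0,0.033],"yaw":0},{"hand":-1,"slide":[-0.032,0,0.044],"yaw":0},{"hand":-1,"slide":[-0.04,0,0.055],"yaw":0}]'

```text
time: 8.4
tool_pos: [0.5109, -0.2275, 0.2638]
tool_rot: [179.9, -0.7, 167.1]
wrist_force: [-9.4, 4.1, 20.0]
grip_width: 0.326
```

```bash
python3 -c "
from h import *
bore()"
```

```text
grasp rel bore: x -0.0003 y -0.0003 along 0.1106 tip depth if aligned 0.0241 F [-9.4  4.1 20. ]
```

Call:
carry_out --targets '[{"hand":-1,"slide":[-0.01,0,0.014],"yaw":0},{"hand":-1,"slide":[-0.02,0,0.028],"yaw":0},{"hand":-1,"slide":[-0.03,0,0.042],"yaw":0},{"hand":-1,"slide":[-0.04,0,0.056],"yaw":0},{"hand":-1,"slide":[-0.05,0,0.07],"yaw":0}]'

```text
time: 8.9
tool_pos: [0.524, -0.2304, 0.2456]
tool_rot: [179.9, -0.9, 167.1]
wrist_force: [-8.8, 2.9, 16.8]
grip_width: 0.323
```

```bash
python3 -c "
from h import *
bore()"
```

```text
grasp rel bore: x -0.0009 y -0.0002 along 0.088 tip depth if aligned 0.0467 F [-8.8  2.9 16.8]
```

Call:
carry_out --targets '[{"hand":-1,"slide":[-0.01,0,0.014],"yaw":0},{"hand":-1,"slide":[-0.02,0,0.028],"yaw":0},{"hand":-1,"slide":[-0.03,0,0.041],"yaw":0},{"hand":-1,"slide":[-0.039,0,0.054],"yaw":0},{"hand":-1,"slide":[-0.047,0,0.066],"yaw":0}]'

```text
time: 9.4
tool_pos: [0.5371, -0.234, 0.2274]
tool_rot: [-180.0, -0.9, 167.1]
wrist_force: [0.5, -1.2, 2.6]
grip_width: 0.326
```

```bash
python3 -c "
from h import *
bore()"
```

```text
grasp rel bore: x -0.0015 y -0.0007 along 0.0653 tip depth if aligned 0.0694 F [ 0.5 -1.2  2.6]
```

Call:
carry_out --targets '[{"hand":-1,"slide":[-0.006,0,0.008],"yaw":0},{"hand":-1,"slide":[-0.011,0,0.016],"yaw":0},{"hand":-1,"slide":[-0.011,0,0.016],"yaw":0},{"hand":-1,"slide":[-0.011,0,0.016],"yaw":0}]'

```text
time: 9.8
tool_pos: [0.5402, -0.2349, 0.2217]
tool_rot: [-180.0, -0.9, 167.1]
wrist_force: [3.1, -2.0, -1.3]
grip_width: 0.326
```

```bash
python3 -c "
from h import *
np.set_printoptions(precision=4,suppress=True)
bore()
a=cam('scene');b=cam('side')
for c in(a,b):
    h=cv2.cvtColor(c['img'],cv2.COLOR_RGB2HSV); m=cv2.inRange(h,(0,190,90),(5,255,255))|cv2.inRange(h,(176,190,90),(179,255,255))
    n,l,st,ce=cv2.connectedComponentsWithStats(m); print([(ce[i].round(1),st[i],onz(c,ce[i],.02)) for i in range(1,n) if st[i,4]>15])
f=lambda c,x,y,w:cv2.resize(c['img'][y:y+w,x:x+w],(400,400),interpolation=cv2.INTER_CUBIC)
o=np.hstack([f(a,120,160,170),f(b,350,210,170)]); cv2.imwrite('pics/c6.png',o[:,:,::-1])
"
```

```text
grasp rel bore: x -0.001 y -0.0009 along 0.0588 tip depth if aligned 0.0759 F [ 3.1 -2.  -1.3]
[(array([270.1, 230.7]), array([257, 220,  26,  22, 217], dtype=int32), array([ 0.4056, -0.2174,  0.02  ])), (array([210. , 267.6]), array([199, 260,  23,  16, 142], dtype=int32), array([ 0.6235, -0.2647,  0.02  ])), (array([286.5, 287.7]), array([283, 284,   8,   8,  35], dtype=int32), array([ 0.5904, -0.0448,  0.02  ]))]
[(array([358.4, 273.3]), array([348, 271,  22,   6,  85], dtype=int32), array([ 0.5674, -0.0466,  0.02  ])), (array([336.6, 340.9]), array([330, 320,  14,  42, 367], dtype=int32), array([ 0.417, -0.212,  0.02 ]))]
```

View pics/c6.png

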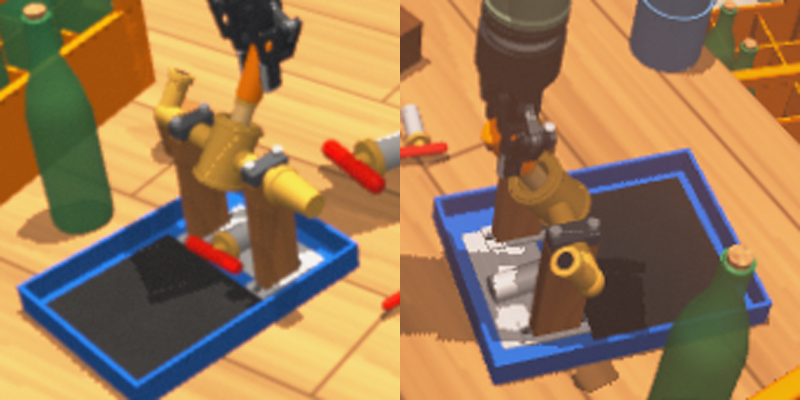

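Call:
carry_out --targets '[{"hand":-1,"slide":[0.038,0,-0.055],"yaw":0},{"hand":-1,"slide":[0.076,0,-0.109],"yaw":0},{"hand":-1,"slide":[0.115,0,-0.164],"yaw":0},{"hand":-1,"slide":[0.153,0,-0.218],"yaw":0},{"hand":-1,"slide":[0.191,0,-0.273],"yaw":0}]'

```text
time: 10.4
tool_pos: [0.4834, -0.2207, 0.3034]
tool_rot: [179.9, -1.3, 167.1]
wrist_force: [0.3, 0.7, -2.0]
grip_width: 0.327
```

```bash
python3 -c "
from h import *
bore(); go((.53,.05,.36))"
```

```text
grasp rel bore: x 0.0001 y 0.0001 along 0.1592 tip depth if aligned -0.0245 F [ 0.3  0.7 -2. ]
t 10.4 tcp [ 0.4834 -0.2207  0.3034] [179.88  -1.32 167.14] F [ 0.3  0.7 -2. ] g 0.327
slide [ 0.0538  0.9146 -0.1856] yaw 0.0017 dist 0.2804254449363174
```

Call:
carry_out --targets '[{"hand":-1,"slide":[-0.03,0,0.043],"yaw":0},{"hand":-1,"slide":[-0.055,0,0.079],"yaw":0},{"hand":-1,"slide":[-0.077,0,0.111],"yaw":0},{"hand":-1,"slide":[-0.077,0,0.111],"yaw":0}]'

```text
time: 10.8
tool_pos: [0.5036, -0.2251, 0.2771]
tool_rot: [179.9, -1.6, 167.2]
wrist_force: [-18.6, 7.1, 40.1]
grip_width: 0.324
```

Call:
carry_out --targets '[{"hand":-1,"slide":[-0.037,0,-0.023],"yaw":0},{"hand":-1,"slide":[-0.074,0,-0.045],"yaw":0},{"hand":-1,"slide":[-0.105,0,-0.06],"yaw":0},{"hand":-1,"slide":[-0.136,0,-0.075],"yaw":0},{"hand":-1,"slide":[-0.136,0,-0.075],"yaw":0}]'

```text
time: 11.3
tool_pos: [0.5431, -0.2338, 0.2948]
tool_rot: [179.8, -2.0, 167.2]
wrist_force: [-2.9, -0.6, -4.2]
grip_width: 0.322
```

```bash
cat >> h.py <<'E'
def uz(t):
    s=manip.sense(); v=s['tool_pos']+[0,0,.008]-np.array([.5725,-.2415,.181]); u=v@[-.974,.2265,0]
    print('u,y,z',round(u,4),round(v@[.2265,.974,0],4),round(v[2],4),'F',np.round(s['wrist_force'],1),'slide to',[(round((a-u)/.3,3),round(-(b-v[2])/.3,3)) for a,b in t])
E
python3 -c "
from h import *
uz([(.0077,.1251),(-.0025,.1265),(-.0045,.1266)])"
```

```text
u,y,z 0.0304 0.0008 0.1218 F [-2.9 -0.6 -4.2] slide to [(np.float64(-0.076), np.float64(-0.011)), (np.float64(-0.11), np.float64(-0.016)), (np.float64(-0.116), np.float64(-0.016))]
```

```bash
python3 -c "
from h import *
a=cam('scene');b=cam('side');w=cam('wrist')
f=lambda c,x,y,W,H,s:cv2.resize(c['img'][y:y+H,x:x+W],None,fx=s,fy=s,interpolation=cv2.INTER_CUBIC)
top=np.hstack([f(a,180,145,80,80,5),f(b,350,225,80,80,5)])
bot=np.zeros((200,800,3),np.uint8); ww=cv2.resize(w['img'],None,fx=200/480,fy=200/480,interpolation=cv2.INTER_AREA); bot[:,:ww.shape[1]]=ww
z=f(w,200,180,240,200,1); bot[:,400:640]=z
cv2.imwrite('pics/c7.png',np.vstack([top,bot])[:,:,::-1])
np.save('a7.npy',a['img'])
"
```

```text
(no output)
```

View pics/c7.png

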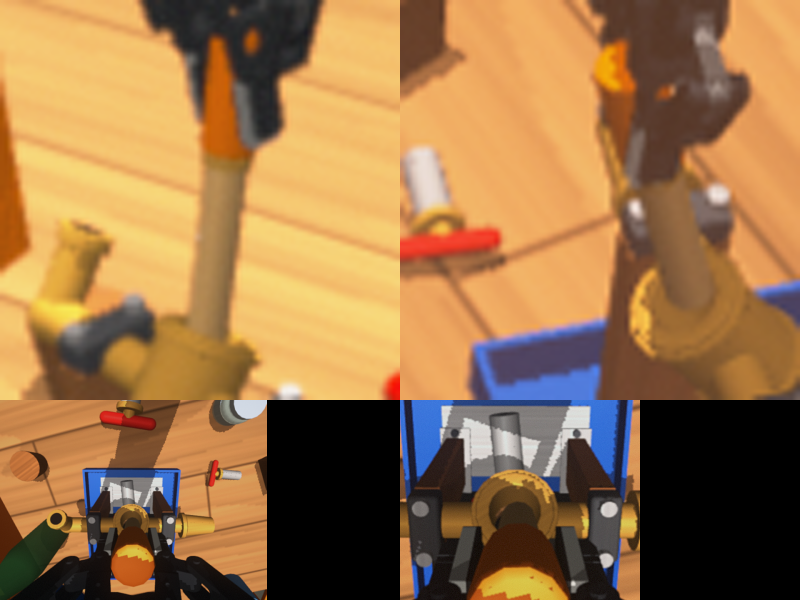

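```bash
cat >> h.py <<'E'
def axis(a,p,b,q):
    n=[np.cross(ray(c,x[0])[1],ray(c,x[1])[1]) for c,x in((a,p),(b,q))]; v=np.cross(*n); v/=np.linalg.norm(v); v*=np.sign(v[2])
    N=np.array(n); x0=np.linalg.lstsq(N,np.array([n[0]@ray(a,p[0])[0],n[1]@ray(b,q[0])[0]]),rcond=None)[0]
    return v,lambda z:x0+v*(z-x0[2])/v[2]
E
python3 -c "
from h import *
np.set_printoptions(precision=4,suppress=True)
a=cam('scene');b=cam('side')
S=lambda x,y:(180+x/5-.4,145+y/5-.4);D=lambda x,y:(350+(x-400)/5-.4,225+y/5-.4)
v,f=axis(a,[S(230,165),S(209,335)],b,[D(662,185),D(690,300)])
U=np.array([-.974,.2265,0]);Y=np.array([.2265,.974,0]);print(v,'tilt u',np.degrees(np.arctan2(v@U,v[2])),'tilt y',np.degrees(np.arctan2(v@Y,v[2])))
M=np.array([.5725,-.2415,.181])
for z in(.17,.181,.3028): P=f(z); print(P,(P-M)@U,(P-M)@Y)
"
```

```text
[-0.2387  0.089   0.967 ] tilt u 14.643724364247412 tilt y 1.9297303234083074
[ 0.581 -0.24   0.17 ] -0.007931369409329791 0.0033334444391823017
[ 0.5783 -0.239   0.181 ] -0.005057118201687945 0.0037040662143521725
[ 0.5482 -0.2278  0.3028] 0.026768681533836616 0.007807860052142327
```

Call:
carry_out --targets '[{"hand":-1,"slide":[-0.038,0,-0.007],"yaw":0},{"hand":-1,"slide":[-0.076,0,-0.011],"yaw":0},{"hand":-1,"slide":[-0.1,0,-0.015],"yaw":0},{"hand":-1,"slide":[-0.115,0,-0.017],"yaw":0},{"hand":-1,"slide":[-0.115,0,-0.017],"yaw":0}]'

```text
time: 12.05
tool_pos: [0.5769, -0.2415, 0.3008]
tool_rot: [179.9, -1.8, 167.2]
wrist_force: [-3.8, 0.9, -0.7]
grip_width: 0.326
```

```bash
python3 -c "
from h import *
uz([(-.0035,.1265)])"
```

```text
u,y,z -0.0042 0.001 0.1278 F [-3.8  0.9 -0.7] slide to [(np.float64(0.002), np.float64(0.004))]
```

Call:
carry_out --targets '[{"hand":-1,"slide":[0,0,-0.07],"yaw":0},{"hand":-1,"slide":[0,0,-0.14],"yaw":0},{"hand":-1,"slide":[0.03,0.13,-0.2],"yaw":0},{"hand":-1,"slide":[0.055,0.29,-0.2],"yaw":0},{"hand":-1,"slide":[0.08,0.45,-0.2],"yaw":0}]'

```text
time: 12.55
tool_pos: [0.5871, -0.1039, 0.364]
tool_rot: [179.8, -1.3, 167.1]
wrist_force: [0.8, 0.0, -2.1]
grip_width: 0.323
```

Call:
carry_out --targets '[{"hand":-1,"slide":[0.03,0.16,0],"yaw":0},{"hand":-1,"slide":[0.055,0.32,0],"yaw":0},{"hand":-1,"slide":[0.08,0.47,0],"yaw":0},{"hand":-1,"slide":[0.1,0.6,0],"yaw":0},{"hand":-1,"slide":[0.12,0.73,0],"yaw":0}]'

```text
time: 13.05
tool_pos: [0.602, 0.1206, 0.367]
tool_rot: [179.6, -1.0, 167.2]
wrist_force: [0.4, -0.1, -1.5]
grip_width: 0.324
```

Call:
carry_out --targets '[{"hand":-1,"slide":[0,0,0],"yaw":0},{"hand":-1,"slide":[0,0,0],"yaw":0}]'

```text
time: 13.25
tool_pos: [0.6028, 0.1223, 0.368]
tool_rot: [179.4, -0.8, 167.4]
wrist_force: [-0.2, -0.4, -0.8]
grip_width: 0.324
```

```bash
python3 -c "
from h import *
np.set_printoptions(precision=4,suppress=True)
go((.596,.122,.34))
s=manip.sense();g=s['tool_pos']+[0,0,.008]
for n in('scene','side'):
    c=cam(n); bg=cv2.imread('pics/%s0.png'%n)[:,:,::-1]; np.save(n+'8.npy',c['img'])
    pr=proj(c,[g-[0,0,t] for t in(.03,.05,.09,.12,.135)]); print(n,pr.round(1).tolist())
    d=np.abs(c['img'].astype(int)-bg).max(2)
    for y in range(int(pr[1,1]),int(pr[-1,1])+14,3):
        x0=int(pr[2,0]); print(y,' '.join('%d:%s:%d'%(x,''.join('%02x'%q for q in c['img'][y,x]),d[y,x]) for x in range(x0-12,x0+13,2)))
"
```

```text
t 13.25 tcp [0.6028 0.1223 0.368 ] [179.44  -0.77 167.38] F [-0.2 -0.4 -0.8] g 0.324
slide [ 0.0208 -0.007   0.0935] yaw 0.0044 dist 0.028820359922163474
scene [[347.3, 199.1], [347.0, 207.4], [346.3, 223.4], [345.9, 234.9], [345.7, 240.5]]
207 334:f5c772:6 336:f5c871:6 338:f5c871:5 340:f6cb73:6 342:cd9053:53 344:927145:99 346:9f7a4a:87 348:a07c4d:86 350:987448:93 352:987146:92 354:f2ba6a:36 356:f3bd6d:79 358:f4c06e:82
210 334:f4c06d:4 336:f5c36f:5 338:f5c36c:2 340:f6c973:7 342:cd9155:50 344:957349:96 346:a07a4b:85 348:9e794c:87 350:957549:96 352:a57a49:80 354:f6cc74:4 356:f6cf75:5 358:f6ce74:11
213 334:f6cc73:5 336:f5c46f:6 338:f4c26f:5 340:f4c06d:4 342:b8834d:59 344:977448:93 346:a07b4b:84 348:9e784b:87 350:937146:98 352:bc8651:65 354:f6ca74:4 356:f6cc74:7 358:f6cb74:3
216 334:f7d277:5 336:f7d277:5 338:f7d379:6 340:f7d277:5 342:bf8751:68 344:967448:95 346:a07c4e:84 348:9b784a:88 350:927046:97 352:a57749:78 354:efb265:12 356:f5c36f:1 358:f6c972:4
219 334:eeb066:3 336:f4c26f:7 338:f6cc73:5 340:f6cb75:3 342:ac7b4b:82 344:987548:94 346:a17b4a:85 348:9d774a:89 350:917045:101 352:a37447:
[... 3936 characters left out ...]
e29858:4
171 330:e89e5a:2 332:e29757:4 334:df9555:5 336:e19656:3 338:c27e4a:5 340:d68a50:4 342:eaa15b:2 344:eaa05c:3 346:e79d5a:3 348:e49a59:4 350:de9455:3 352:de9355:3 354:e59b59:4
174 330:e89f5b:4 332:e89f5b:4 334:e49958:4 336:df9556:3 338:e09657:4 340:d38a4f:5 342:c17d49:5 344:e9a05b:3 346:eaa15c:4 348:e89f5b:5 350:e59b59:4 352:e09756:5 354:dd9455:5
177 330:e8a05b:4 332:e89e5b:3 334:e9a05b:4 336:e59c59:5 338:e09555:4 340:e09555:4 342:da8f52:3 344:b37544:4 346:e79e5a:3 348:eba35d:4 350:e89f5b:4 352:e79c59:4 354:e19656:4
180 330:e79d5a:4 332:e99f5c:4 334:e89f5b:4 336:e89f5b:3 338:e79c5a:4 340:e09655:4 342:df9354:4 344:e09556:4 346:b27445:5 348:e19656:4 350:eca45e:4 352:e9a15b:4 354:e79e5b:5
```

```bash
python3 -c "
from h import *
np.set_printoptions(precision=4,suppress=True)
a=cam('scene');b=cam('side');s=manip.sense();g=s['tool_pos']+[0,0,.008]
T,e=tri(a,(346.1,238.9),b,(343.6,165.3)); print(T,e,T-g)
v,f=axis(a,[(347.5,207),(346.3,234)],b,[(343.6,147),(343.6,162)]); print(v, f(.24)-g, f(.31)-g)
# hole via wrist camera
w=cam('wrist'); cv2.imwrite('pics/w8.png',w['img'][:,:,::-1]); print(proj(w,[[.596,.122,.065],T,g]))
h=[.596,.122,.065];print(proj(a,h),proj(b,h))
"
```

```text
[0.6063 0.1241 0.2478] 0.0016105159889548929 [ 0.0039  0.0047 -0.1275]
[-0.0321 -0.0109  0.9994] [ 0.0057  0.0063 -0.1353] [ 0.0035  0.0055 -0.0653]
[[316.6543 177.8332]
 [324.9144 243.8882]
 [317.7563 357.003 ]]
[[344.5404 298.4783]] [[338.8554 218.4295]]
```

```bash
python3 -c "
from h import *
np.set_printoptions(precision=4,suppress=True)
go((.596,.122,.34))
w=cam('wrist'); im=w['img']; g=cv2.cvtColor(im,cv2.COLOR_RGB2GRAY)
print('gray down col'); 
for y in range(150,300,5): print(y,' '.join('%3d'%g[y,x] for x in range(280,362,4)))
"
```

```text
t 13.5 tcp [0.6023 0.1192 0.3671] [179.55  -0.95 167.1 ] F [-0.3 -0.4 -2.4] g 0.324
slide [0.0211 0.0035 0.0908] yaw 0.0012 dist 0.027994882432807195
gray down col
150  81  82  81  82  80  80  80  76  76  76  76  73  80  77  81  80  77  76  80  86  83
155  83  82  82  79  80  77  77  76  75  74  76  81  82  78  77  76  83  83  80  74  68
160  83  83  79  76  76  76  73  73  76  80  81  76  76  78  86  82  80  75  74  78  65
165  68  75  77  75  72  73  79  61  45  43  44  53  81  79  76  75  76  79  81  77  54
170  46  75  73  74  80  82  58  82  82  83  78  45  45  75  77  78  78  76  77  75  78
175  43  80  82  80  76  78  30  84  80  80  79  45  27  65  78  81  80  74  77  74  73
180  45  59  79  80  78  83  44  27  57  74  73  30  23  68  78  75  75  74  75  75  72
185  81  44  78  79  78  76  61  30  28  30  27  27  53  77  73  75  78  73  72  77  79
190  95  51  58  75  71  76  78  74  62  49  55  62  72  77  76  70  75  79  80  80  77
195  92  90  45  79  78  79  75  73  75  74  76  77  73  70  80  80  81  81  74  76  77
200  93  93  82  77  74  74  74  76  77  74  70  75  79 
[... 1003 characters left out ...]
  89  91  90  92  93  50  49  52  51  51  48  50  70  68  59 158 156 156 155 158 154
265  93  93  91  93  92  48  49  51  47  48  50  50  51  70  64 155 156 158 158 152 140
270  89  92  86  85  82  50  53  50  52  50  51  50  51  69  64 112 106  93  97 114 132
275  84  84  84  82  74  50  50  48  49  51  49  47  50  54  66 105 158 159 160 160 162
280  86  80  75  70  53  52  52  49  44  45  47  43  50  48  65  75 157 153 152 150 151
285  48  55  65  73  53  47  43  42  43  42  41  46  44  43  46  60 150 150 153 151 149
290  82  80  79  83  46  44  41  41  43  44  42  42  40  42  43  46 152 149 150 151 152
295  77  77  76  44  41  42  40  42  41  43  45  43  41  43  44  43  63 152 154 152 155
```

```bash
python3 -c "
from h import *
np.set_printoptions(precision=4,suppress=True)
w=cam('wrist'); w2=cam('wrist')
for c in (w,w2):
  print(c['wc'][:3,3])
  s=manip.sense(); T=c['wc']@np.linalg.inv(np.array(c['hand_eye'])); g=T[:3,3]+[0,0,.008]
  X=T[:3,0]
  print('hole',proj(c,[.596,.122,.065]),onz(c,(316.5,177),.065))
  t0=g-[0,0,.1347]; rim=[t0+.011*(np.cos(a)*np.array([-.975,.22,0])+np.sin(a)*np.array([.22,.975,0])) for a in np.radians(range(0,360,45))]
  print('tip',proj(c,t0),'rim',proj(c,rim).round(1).tolist())
"
```

```text
[0.5211 0.1369 0.4994]
hole [[316.8017 178.1788]] [0.5947 0.122  0.065 ]
tip [[316.248 236.341]] rim [[316.2, 219.8], [328.4, 224.6], [333.4, 236.3], [328.3, 247.7], [316.3, 252.5], [304.3, 247.8], [299.1, 236.4], [304.0, 224.8]]
[0.521  0.137  0.4994]
hole [[316.7026 178.314 ]] [0.5946 0.1221 0.065 ]
tip [[316.2561 236.3824]] rim [[316.2, 219.9], [328.4, 224.7], [333.4, 236.3], [328.3, 247.8], [316.3, 252.5], [304.3, 247.9], [299.1, 236.5], [304.0, 224.8]]
```

Call:
carry_out --targets '[{"hand":-1,"slide":[0.04,0,0.12],"yaw":0},{"hand":-1,"slide":[0.04,0,0.24],"yaw":0},{"hand":-1,"slide":[0.04,0,0.36],"yaw":0},{"hand":-1,"slide":[0.04,0,0.46],"yaw":0},{"hand":-1,"slide":[0.04,0,0.46],"yaw":0}]'

```text
time: 14.15
tool_pos: [0.5845, 0.1231, 0.2233]
tool_rot: [179.7, -1.6, 167.1]
wrist_force: [-0.2, -0.2, -2.5]
grip_width: 0.324
```

Call:
carry_out --targets '[{"hand":-1,"slide":[0,0,0.03],"yaw":0},{"hand":-1,"slide":[0,0,0.03],"yaw":0},{"hand":-1,"slide":[0,0,0.03],"yaw":0}]'

```text
time: 14.45
tool_pos: [0.5852, 0.1232, 0.2158]
tool_rot: [179.7, -1.5, 167.1]
wrist_force: [0.2, -0.4, -2.1]
grip_width: 0.322
```

```bash
python3 -c "
from h import *
np.set_printoptions(precision=4,suppress=True)
go((.5905,.121,.202))
w=cam('wrist'); g=cv2.cvtColor(w['img'],cv2.COLOR_RGB2GRAY); p=proj(w,[.5953,.122,.065])[0]; print(p)
rim=[np.array([.5953,.122,.065])+.014*np.array([np.cos(a),np.sin(a),0]) for a in np.radians(range(0,360,90))]; print(proj(w,rim).round(1).tolist())
for y in range(int(p[1])-28,int(p[1])+34,4): print(y,' '.join('%3d'%g[y,x] for x in range(272,372,4)))
"
```

```text
t 14.45 tcp [0.5852 0.1232 0.2158] [179.71  -1.51 167.07] F [ 0.2 -0.4 -2.1] g 0.322
slide [-0.0199 -0.0033  0.0453] yaw 0.0008 dist 0.014884727491697329
[318.3092 241.4729]
[[322.7, 259.7], [337.8, 237.2], [313.8, 222.8], [299.0, 245.7]]
213  53  49  55  49  49  53  88  86  84  83  81  82  87  90  91  91  87  85  87  91  96  95  94  89  88
217  53  49  52  51  51  49  83  84  82  84  89  89  91  91  89  87  88  91  95  93  92  86  87  83  82
221  51  48  50  48  46  48  81  84  87  84  63  64  71  57  74  91  98  96  91  91  87  83  85  82  88
225  53  51  48  47  47  49  49  85  49  51  54  51  91  92  49  66  92  91  90  83  81  84  87  91  89
229  50  49  50  52  52  51  51  46  47  61  68  71  73  78  55  47  59  83  84  87  89  90  89  87  89
233  50  49  51  51  52  48  50  32  40  67  70  73  71  77  79  48  30  79  89  92  88  89  87  90  92
237  52  50  53  50  48  50  47  22  56  69  70  72  70  76  77  73  26  64  89  87  88  89  91  84  84
241  55  54  54  49  48  48  44  30  52  66  72  75  73  77  77  76  29  62  90  91  90  85  85  85  83
245  53  49  52  52  49  53  49  44  57  60  72  76  75  76  78  74  44  73  87  83  87  86  82  84  85
249  51  55  52  52  56  51  49  51  58  55  71  74  76  76  79  78  68  78  86  82  83  85  88  87  84
253  52  55  52  51  49  48  46  56  55  58  62  73  72  73  80  79  69  84  80  86  90  88  82  80  80
257  53  50  46  48  49  47  47  56  58  58  57  75  72  74  78  77  67  85  86  88  83  79  81  85  87
261  51  48  48  48  47  50  50  59  56  59  56  63  75  74  76  77  69  88  81  80  80  88  89  88  90
265  96  48  50  51  49  52  51  59  58  57  58  56  77  75  79  78  72  79  57  49  89  91  90  89  92
269 104  61  51  51  53  51  49  58  57  56  59  58  72  77  76  76  71  51  52  53  52  53  64  85  84
273 107 103  51  49  49  45  51  59  56  57  55  56  59  76  79  78  74  55  52  52  51  48  49  63  90
```

```bash
python3 -c "
from h import *
np.set_printoptions(precision=4,suppress=True)
w=cam('wrist');go((.5905,.121,.202))
for z in (.083,.089,.095): print(z,onz(w,(318.3,226.5),z)+.011*np.array([.975,-.222,0]), onz(w,(301.5,240),z),onz(w,(335.5,240),z))
"
```

```text
t 14.55 tcp [0.5855 0.1232 0.2162] [179.69  -1.45 167.07] F [-0.1 -0.2 -2.3] g 0.327
slide [-0.0192 -0.0038  0.0468] yaw 0.0009 dist 0.015206785111518495
0.083 [0.5908 0.1231 0.083 ] [0.5866 0.1127 0.083 ] [0.5916 0.1345 0.083 ]
0.089 [0.5891 0.1235 0.089 ] [0.5847 0.1133 0.089 ] [0.5896 0.1347 0.089 ]
0.095 [0.5874 0.1238 0.095 ] [0.5829 0.114  0.095 ] [0.5877 0.1348 0.095 ]
```

Call:
carry_out --targets '[{"hand":-1,"slide":[-0.02,-0.001,0.02],"yaw":0},{"hand":-1,"slide":[-0.021,-0.001,0.05],"yaw":0},{"hand":-1,"slide":[-0.022,-0.001,0.08],"yaw":0},{"hand":-1,"slide":[-0.023,-0.001,0.105],"yaw":0},{"hand":-1,"slide":[-0.023,-0.001,0.105],"yaw":0}]'

```text
time: 15.05
tool_pos: [0.5906, 0.1217, 0.1827]
tool_rot: [179.7, -1.6, 167.1]
wrist_force: [-1.0, -0.0, -1.9]
grip_width: 0.326
```

Call:
carry_out --targets '[{"hand":-1,"slide":[-0.001,0,0.03],"yaw":0},{"hand":-1,"slide":[-0.002,0,0.06],"yaw":0},{"hand":-1,"slide":[-0.003,0,0.09],"yaw":0},{"hand":-1,"slide":[-0.004,0,0.12],"yaw":0},{"hand":-1,"slide":[-0.004,0,0.12],"yaw":0}]'

```text
time: 15.55
tool_pos: [0.5913, 0.1218, 0.1452]
tool_rot: [179.7, -1.5, 167.1]
wrist_force: [4.2, -0.5, -5.4]
grip_width: 0.323
```

Call:
carry_out --targets '[{"hand":-1,"slide":[-0.012,0,0.006],"yaw":0},{"hand":-1,"slide":[-0.012,0,0.01],"yaw":0},{"hand":-1,"slide":[-0.012,0,0.01],"yaw":0}]'

```text
time: 15.85
tool_pos: [0.5936, 0.121, 0.1414]
tool_rot: [179.8, -1.7, 167.1]
wrist_force: [0.2, -0.3, -1.9]
grip_width: 0.32
```

Call:
carry_out --targets '[{"hand":-0.1,"slide":[0,0,0],"yaw":0},{"hand":0.1,"slide":[0,0,0],"yaw":0},{"hand":0.1,"slide":[0,0,0],"yaw":0},{"hand":0.1,"slide":[0,0,0],"yaw":0}]'

```text
time: 16.25
tool_pos: [0.5939, 0.121, 0.1418]
tool_rot: [179.7, -1.7, 167.1]
wrist_force: [-0.8, -0.3, -0.4]
grip_width: 0.547
```

Call:
carry_out --targets '[{"hand":0.1,"slide":[0,0,-0.04],"yaw":0},{"hand":0.1,"slide":[0,0,-0.1],"yaw":0},{"hand":0.1,"slide":[0,0,-0.2],"yaw":0},{"hand":0.1,"slide":[0,0,-0.32],"yaw":0},{"hand":0.1,"slide":[0,0,-0.45],"yaw":0}]'

```text
time: 16.75
tool_pos: [0.5971, 0.1195, 0.2785]
tool_rot: [179.8, -1.7, 167.1]
wrist_force: [1.0, 0.3, 0.4]
grip_width: 0.552
```

```bash
python3 -c "
from h import *
np.set_printoptions(precision=4,suppress=True)
go((.5913,.1218,.29))
t={}
for n in('scene','side'):
    c=cam(n); bg=cv2.imread('pics/%s0.png'%n)[:,:,::-1]; cv2.imwrite('pics/%s9.png'%n,c['img'][:,:,::-1])
    for nm,i in(('before',bg),('now',c['img'])):
        h=cv2.cvtColor(np.ascontiguousarray(i),cv2.COLOR_RGB2HSV); m=cv2.inRange(h,(9,195,90),(22,255,255)); x,y=(325,250) if n=='scene' else (325,170)
        q=np.zeros_like(m); q[y:y+50,x:x+40]=m[y:y+50,x:x+40]; k,l,st,ce=cv2.connectedComponentsWithStats(q); j=1+st[1:,4].argmax(); print(n,nm,ce[j].round(1),st[j])
        for lab,lo,hi in(('red',(0,190,90),(5,255,255)),):
            m=cv2.inRange(h,lo,hi);k,l,st,ce=cv2.connectedComponentsWithStats(m);print('  red',[(ce[j].round(1).tolist(),int(st[j,4])) for j in range(1,k) if st[j,4]>25])
    d=np.abs(c['img'].astype(int)-bg).max(2)>40; k,l,st,ce=cv2.connectedComponentsWithStats(d.astype(np.uint8)); print('  changed',[(st[j,:5].tolist()) for j in range(1,k) if st[j,4]>40])
"
```

```text
t 16.75 tcp [0.5971 0.1195 0.2785] [179.75  -1.7  167.07] F [1.  0.3 0.4] g 0.552
slide [ 0.0218  0.0032 -0.0378] yaw 0.0008 dist 0.013125711244750694
scene before [345.9 275.4] [340 262  13  26 257]
  red [([270.0, 230.6], 210), ([207.5, 246.4], 138), ([286.7, 287.6], 35)]
scene now [346.4 273.7] [340 258  14  29 277]
  red [([270.0, 230.7], 211), ([209.6, 267.2], 133), ([286.5, 287.7], 33)]
  changed [[309, 0, 120, 106, 6624], [497, 0, 143, 105, 4307], [584, 22, 56, 26, 209], [409, 27, 79, 120, 2811], [593, 30, 8, 13, 42], [371, 85, 25, 48, 438], [597, 103, 25, 12, 193], [318, 105, 92, 171, 6638], [618, 107, 14, 19, 139], [592, 124, 30, 12, 172], [601, 135, 25, 75, 499], [593, 139, 24, 8, 85], [412, 172, 27, 28, 474], [560, 185, 10, 11, 83], [412, 201, 151, 104, 3411], [197, 237, 30, 40, 575], [257, 255, 84, 105, 3455]]
side before [339.4 196.5] [335 185  10  24 216]
  red [([358.3, 273.3], 86), ([336.6, 340.7], 372)]
side now [339.4 196.7] [335 186  10  23 215]
  red [([357.8, 273.4], 91), ([336.6, 340.8], 373)]
  changed [[75, 0, 46, 60, 1210], [126, 14, 163, 31, 2373], [290, 18, 55, 10, 89], [331, 21, 40, 20, 369], [0, 27, 54, 39, 1107], [34, 27, 42, 59, 1464], [113, 31, 14, 22, 135], [245, 32, 92, 48, 1285], [350, 42, 21, 27, 418], [219, 44, 18, 9, 82], [149, 60, 71, 19, 473], [0, 63, 139, 230, 16286], [230, 65, 26, 15, 227], [130, 75, 25, 63, 929], [329, 75, 34, 66, 1331], [336, 139, 19, 26, 255], [134, 178, 281, 186, 11914], [96, 263, 41, 30, 361], [125, 274, 13, 12, 112], [403, 281, 10, 11, 88], [82, 318, 63, 47, 1375], [387, 328, 20, 13, 124], [154, 364, 14, 6, 46], [159, 367, 41, 15, 327]]
```

```bash
python3 -c "
from plant import close_job; print(close_job())"
```

```text
the job is handed in; nothing more can be done
None
```

I drove the key out of the tap with the drift and stood the drift back in its hole in the tool block. The job was handed in after about 17 s of the 62 s allowed; no verdict is reported.

**How it went:** The tool cannot tilt, so I leaned the drift in the jaws against the rim of its hole. I fed it into the bore and pushed along the axis with about 20 N until the force dropped away. I then drew it out, straightened it against the bore rim and lowered it into the hole.

**Last checks:**
- **Drift:** in the side view the orange handle sits within 0.2 pixel of where it started. It is released, and the gripper is lifted clear above it.
- **Key:** its red handle lies in the tray at about (0.62, -0.26), the same in two looks several seconds apart.
- **Forces:** the highest wrist force I read was about 45 N, when the tip seemed to catch while re-entering the bore to straighten the drift. The limit is 120 N.

**Not fully confirmed:**
- In the scene view the handle outline reached 4 pixels higher than at the start. The side view did not show this, so I took it to be lighting or the gripper behind it.
- The camera and arm readings of the tip differed by 2 to 5 mm. I settled that with the wrist camera at the hole.
- The reamer, scraper, jar, bottles, mallet and bung were not re-measured one by one at the end. I saw no contact with any of them.

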